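Put four mixed-up counting standards back in their own holders

TASK

The four standards on the bench are standing in one another's holders. Swap them round, using the empty cork mat as the free spot on the way, until each stands upright in the middle of its own holder: the screw-cap pot on the round stand, the flat tin on the square stand, the knobbed plug on the six-sided stand, and the slim tube slid down into the bore of the block with the two bolted ears, right down to its ring mark. Let go of everything at the end and do not knock over the cup of marker pens.

Things in the scene. Friction and masses are not known exactly. Their poses are not given: they have to be found in the camera images.
- pot_center (a point): Loose small sample pot with a wide white ribbed screw cap, 54 mm tall; body 46 mm wide, cap 50 mm wide (the top 16 mm). The point is its centre, 27 mm above its base; z up along its axis.
- tin_center (a point): Loose flat round tin with its lid firmly on, 66 mm wide, 24 mm tall, pale grey, standing on one of the holders (the like tin at the far left end of the desk has no part in the job). The point is its centre, 12 mm above its base; z up.
- plug_center (a point): Loose round steel plug, 52 mm tall: a 58 mm wide, 18 mm thick disc with an upright round knob on top, 26 mm wide, which takes up the top 22 mm and is the place to grip. The point is half-way up the whole, 26 mm above its base; z up along its axis.
- tube_center (a point): Loose slim closed white tube, 28 mm wide, 110 mm tall, with a flat base, a grey top end and a black ring mark 38 mm above its base. The point is its centre, 55 mm above its base; z up along its axis.
- round_stand_top (a point): Fixed bare-aluminium stand, 50 mm tall with a flat top 90 mm wide, round, with an engraved centring ring; the point is the centre of the top, z up. Home of the pot. At the start something else stands on it.
- square_stand_top (a point): Fixed bare-aluminium stand, 50 mm tall with a flat top 90 by 90 mm, square, with an engraved centring ring; the point is the centre of the top, z up. Home of the tin. At the start something else stands on it.
- hex_stand_top (a point): Fixed bare-aluminium stand, 50 mm tall with a flat top 90 mm across flats, six-sided, with an engraved centring ring; the point is the centre of the top, z up. Home of the plug. At the start something else stands on it.
- bore_mouth (a point): Fixed bare-aluminium block, 90 by 90 mm, 50 mm tall, with two low bolted ears reaching 73 mm out from its middle along its own y. A blind upright bore, 36 mm wide with a chamfered mouth and 38 mm deep, opens in the middle of its top; the tube seated on its floor has its ring mark level with the top. The point is the centre of the bore's mouth, z up. Home of the tube. At the start the pot or the plug stands on top and covers the bore.
- cork_mat_top (a point): Empty fixed round cork mat, 100 mm wide, 4 mm thick: the free spot for setting one thing aside. The point is the centre of its top.
- cup_center (a point): Bystander: loose white cup with a few coloured marker pens in it, 88 mm wide, 134 mm tall with the pens, standing on the desk beside the work. The point lies on its axis 50 mm above its base; z up.
Mind the look-alikes: they are no part of the job. Leave any yellow look-alike of the part that bears tube_center alone.

How it is judged:
At the end, for the whole second after the job is handed in: Pot, tin and plug each stand upright (within 0.12 rad) on their own stand within 15 mm of its middle and within 5 mm of resting height; the tube stands in the bore, its centre within 15 mm sideways of the bore's middle, within 5 mm of its full depth and tilted less than 0.25 rad; all at rest (horizontal distance between pot_center and round_stand_top below 0.015 m and z of pot_center in the frame of round_stand_top between 0.022 and 0.032 m and angle between each of pot_center, tin_center, plug_center's own z axis and vertical below 0.12 rad and linear speed of each of pot, tin, plug, tube below 0.02 m/s and horizontal distance between tin_center and square_stand_top below 0.015 m and z of tin_center in the frame of square_stand_top between 0.007 and 0.017 m and horizontal distance between plug_center and hex_stand_top below 0.015 m and z of plug_center in the frame of hex_stand_top between 0.021 and 0.031 m and horizontal distance between tube_center and bore_mouth below 0.015 m and z of tube_center in the frame of bore_mouth between 0.012 and 0.022 m and angle between tube_center's own z axis and vertical below 0.25 rad); the robot touches nothing.
It fails at once if the cup of marker pens is knocked over (angle between cup_center's own z axis and vertical above 0.5 rad).
It also fails if it takes over 144 s, if anything falls off the work surface, if the arm or the gripper's body presses on something with over 40 N, if the wrist force passes 120 N, or if a joint passes its speed limit or range.

ROBOT

A 6-joint arm with a two-finger parallel gripper is mounted at the origin on a cart in front of the work surface, level with it; the furniture and walls round the work are solid. World frame = base frame: x ahead of the robot, y to its left, z up, the work surface at z = 0. Lengths are in m, angles in rad, forces in N, time in s.
With the tool pointing down it reaches from about 0.225 to 0.725 m from the base axis. Payload 3.1 kg.
Tool frame: the origin (TCP) lies midway between the tips of the shut fingers; the grasp point (between the pads) lies 19 mm behind it; z points along the fingers, y is the line along which they close (so a half turn about z gives the same grasp; the last joint's range is limited). The gripper opens to 85 mm and grips with 20 to 120 N. Pads are 22 mm wide; open, the fingers measure 114 mm over their backs; the gripper's body (76 mm by 85 mm) begins 54 mm behind the grasp point. The pads swing forward as they close: fully open they stand 13 mm farther back than shut.
Start: joints at [-1.337, 0.048, 0.099, 1.622, 0, 1.443], TCP at [0.186, -0.491, 0.231] pointing down, gripper open.
Joint ranges: [-2.91, 2.91], [-0.99, 1.94], [-1.21, 1.42], [-2.12, 2.29], [-1.49, 1.47], [-3.14, 3.14]. Speed limits (rad/s): [2.79, 2.79, 3.14, 3.14, 3.14, 3.14].

INTERFACE

Orientations are given as [roll, pitch, yaw] about the fixed x, y, z axes, in that order (R = Rz(yaw) Ry(pitch) Rx(roll)).
In Python, from workcell import r gives the robot as it stands.
- The arm moves only by the shell command python3 -m handwheel 'ROWS' [OPENING]. ROWS is JSON, a list of rows, each a list of 6 numbers: the shift along the tool's x, y, z as a fraction of full scale, then the turn, a rotation vector about the tool's x, y, z as a fraction of full scale. A call has 1 to 8 rows; each row shifts and turns the commanded pose from where the row before left it, along the tool's axes as they then stand; what a row does not reach is not made up. Full scale, the value 1, is 0.4 m for a shift and 360 degrees for a turn. A row lasts 1/10 s, in which the tool goes at most 50 mm and 8.59 degrees, less where a joint would pass 70% of its speed; a pose out of reach is approached as far as the arm can. A call with a number of a shift or a turn outside -1 to 1 is refused whole. A call with a gripper value outside its range is refused whole. OPENING is the closure in counts, from 0 (fully open) to 255 (shut), set as the call begins (- or left out, the last holds). The fingers move at their own pace and stop on an object; the grip force is fixed at half the most. Time passes only in rows, so rows that do not move let the fingers close. It gives the time, the measured TCP pose, the force, the opening and the grip force at its end, in the units of the state.
- r.state(): the state, without advancing time (a new reading comes with each control period).
- r.grab_frame(name): name is "side" or "top" or "wrist"; returns a dict with "color" (480x640x3 uint8, red, green, blue), "depth" (480x640 float32, m along the optical axis (not along the pixel's ray), 0 where there is no reading), "fovy" (degrees; the focal length in pixels is half the picture's height over the tangent of half this angle, whatever the lens; pixels are square), "cx", "cy" (the principal point, pixels), "R" (3x3) and "t" (3): a world point X has camera coordinates R X + t; the wrist camera has in their place "mount" (4x4, takes a point from camera to tool coordinates, whose origin is the TCP and whose axes are the flange's). Camera axes: x right, y down, z forward; pixel columns grow to the right and rows downward; lengths in m; the calibration is good to about 2 mm. A picture is of the moment at which its call begins: read the wrist's pose just before it.
- r.hand_in(): hands the job in; it is judged then, once.
The state is a dict: "time": time; "q": joint angles; "qd": joint speeds; "joint_torque": joint torques, N m; "tool_pos": TCP position; "eef_rot": TCP orientation; "wrist_force": force on the tool from outside, world axes, zero at the start; "moment": the same for the moment, N m; "width": finger opening in m; "finger_force": force on a finger pad.
Only numpy, scipy, OpenCV 4.12 (cv2) and the standard library are available. Lean on these libraries where they do the work, as an engineer would, in place of code of your own. Each camera call takes 0.05 s, during which the arm holds its last target. There are 200 camera calls.

## Working session

There is one attempt and no reset: what is moved stays moved. The work goes in short steps, Python scripts to look and compute and a shell command to move; the robot and the scene stay as the last step left them, time stands still between calls to the robot, and variables do not carry over. Pictures are saved under pics/ and viewed, at most 14 in all, crops included, and the job is handed in when it is done.

```bash
mkdir -p pics; cat > h.py <<'E'
import numpy as np, cv2
from workcell import r
def save(n,f,crop=None,s=1):
    im=f["color"][:,:,::-1]
    if crop: im=im[crop[1]:crop[3],crop[0]:crop[2]]
    cv2.imwrite(n,cv2.resize(im,None,fx=s,fy=s,interpolation=cv2.INTER_CUBIC))
def ray(f,u,v):
    F=240/np.tan(np.radians(f["fovy"])/2)
    d=np.array([(u-f["cx"])/F,(v-f["cy"])/F,1.])
    R=np.array(f["R"]);t=np.array(f["t"])
    return -R.T@t, R.T@d
def onz(f,u,v,z):
    c,d=ray(f,u,v); return c+d*(z-c[2])/d[2]
E
python3 - <<'E'
from h import *
import pickle
print(r.state())
for n in("top","side"):
    f=r.grab_frame(n); save(f"pics/{n}0.png",f); pickle.dump(f,open(n+"0.pkl","wb")); print(n,f["fovy"],-np.array(f["R"]).T@f["t"], f["R"])
E
```

```text
{'time': 0.0, 'q': array([-1.33678116e+00,  4.87607602e-02,  9.75908014e-02,  1.62201724e+00,
       -3.49823580e-05,  1.44300050e+00]), 'qd': array([7.60411054e-05, 3.00375349e-04, 2.46071818e-03, 3.24713544e-05,
       8.65850313e-04, 3.13963722e-04]), 'joint_torque': array([ 3.28794640e-04, -3.38785994e+01,  3.20013785e+01,  2.04664090e-02,
       -7.26691087e-05,  1.34637794e-06]), 'tool_pos': array([ 0.18566818, -0.49040874,  0.23010845]), 'eef_rot': array([-3.13921682e+00, -2.70015087e-04,  3.61810719e-01]), 'wrist_force': array([ 0.13751787, -0.45463292, -0.22775257]), 'moment': array([-0.01817941,  0.0406495 , -0.02130896]), 'finger_force': 0.0, 'width': 0.08566457952625285}
top 50.72604093152204 [0.4250161  0.1129853  1.31005834] [[ 0.01749391 -0.99964329  0.02018081]
 [-0.99615123 -0.01915951 -0.08553146]
 [ 0.08588761 -0.01860686 -0.99613107]]
side 56.97152732894992 [0.1640759  0.72712875 0.66964139] [[-0.87552115 -0.48263409 -0.02295758]
 [-0.29117764  0.56493448 -0.77205221]
 [ 0.38558824 -0.66926331 -0.63514434]]
```

View pics/top0.png

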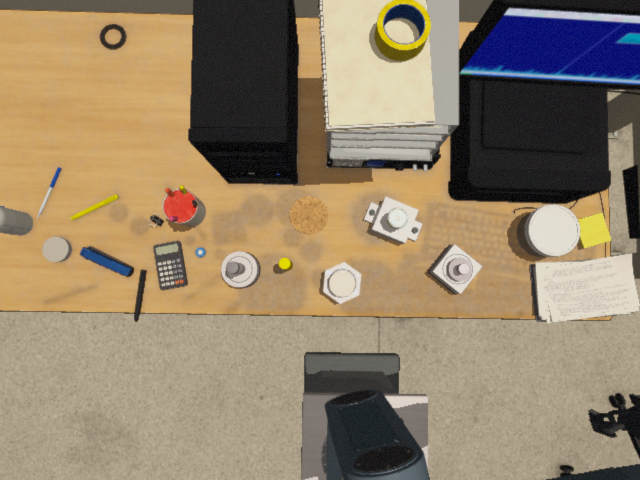

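View pics/side0.png

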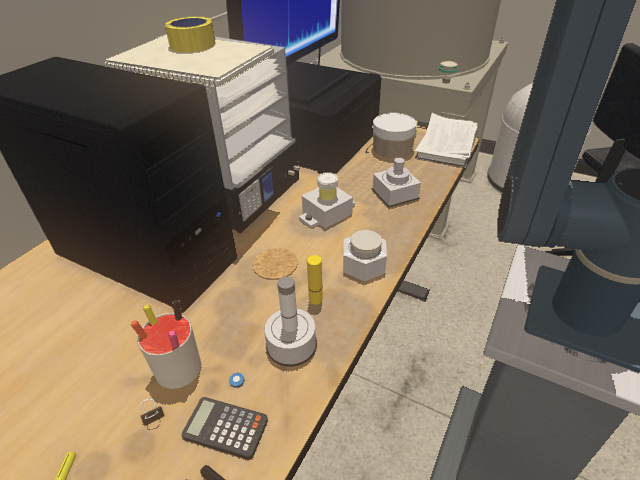

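```bash
python3 - <<'E'
from h import *
import pickle
f=pickle.load(open("top0.pkl","rb"))
F=240/np.tan(np.radians(f["fovy"])/2)
v,u=np.mgrid[:480,:640]; d=f["depth"].astype(float)
P=np.stack([(u-f["cx"])/F*d,(v-f["cy"])/F*d,d],-1)
W=(P-np.array(f["t"]))@np.array(f["R"])
np.save("W.npy",W)
z=W[...,2]
print("desk z",np.median(z[255:275,310:320]), z[211:220,300:310].mean())
for nm,(a,b,c,e) in dict(round=(215,245,268,295),hex=(318,258,368,308),bore=(362,192,425,248),square=(428,240,485,298),yellow=(275,255,296,275),cup=(160,180,205,235),mat=(285,190,332,240)).items():
    zz=z[b:e,a:c]; Q=W[b:e,a:c]
    print(nm,"zmax",np.round(np.percentile(zz,[99,99.8]),3))
    for lo,hi in ((0.04,.058),(.058,.09),(.09,.2)):
        m=((zz>lo)&(zz<hi)).astype(np.uint8)
        if m.sum()<15: continue
        q=Q[m>0]; print("   ",lo,m.sum(),"mid",np.round((q.min(0)+q.max(0))/2,3),"mean",np.round(q.mean(0),3),"ext",np.round(np.ptp(q,axis=0),3), "minrect",cv2.minAreaRect((q[:,:2]*1000).astype(np.float32)))
save("pics/c.png",f,(150,170,500,310),2.28)
E
```

```text
desk z 0.0008266402419421422 0.004753048438677417
round zmax [0.163 1.31 ]
    0.04 848 mid [0.461 0.323 0.049] mean [0.46  0.32  0.051] ext [0.089 0.089 0.017] minrect ((460.1918029785156, 323.144775390625), (88.4930648803711, 88.49710083007812), 45.46961212158203)
    0.058 21 mid [0.461 0.313 0.074] mean [0.46  0.31  0.074] ext [0.026 0.015 0.03 ] minrect ((459.51422119140625, 312.1446838378906), (11.280462265014648, 27.006328582763672), 76.36026000976562)
    0.09 174 mid [0.461 0.319 0.128] mean [0.461 0.317 0.148] ext [0.028 0.028 0.074] minrect ((461.7977294921875, 319.5596923828125), (26.850849151611328, 26.25117301940918), 47.463993072509766)
hex zmax [0.079 1.31 ]
    0.04 569 mid [0.432 0.068 0.049] mean [0.434 0.068 0.051] ext [0.102 0.092 0.015] minrect ((431.6728210449219, 67.64942932128906), (89.68901824951172, 101.29634094238281), 25.30924415588379)
    0.058 569 mid [0.428 0.063 0.069] mean [0.43  0.068 0.074] ext [0.068 0.072 0.022] minrect ((430.07464599609375, 68.08028411865234), (64.49932098388672, 64.29371643066406), 63.07482147216797)
bore zmax [0.108 1.31 ]
  
[... 1183 characters left out ...]
70996094), (25.66265869140625, 25.839134216308594), 1.1788948774337769)
cup zmax [0.135 1.31 ]
    0.04 52 mid [0.599 0.443 0.049] mean [0.592 0.432 0.049] ext [0.063 0.045 0.017] minrect ((592.6677856445312, 436.0262145996094), (23.066417694091797, 73.71162414550781), 57.937034606933594)
    0.058 94 mid [0.6   0.445 0.074] mean [0.591 0.431 0.074] ext [0.067 0.054 0.031] minrect ((592.6589965820312, 437.7358703613281), (29.629440307617188, 78.4718017578125), 55.80904769897461)
    0.09 1056 mid [0.609 0.459 0.115] mean [0.609 0.46  0.104] ext [0.087 0.091 0.049] minrect ((607.8748779296875, 460.52471923828125), (85.26214599609375, 83.96989440917969), 45.35963439941406)
mat zmax [0.01 1.31]
```

View pics/c.png

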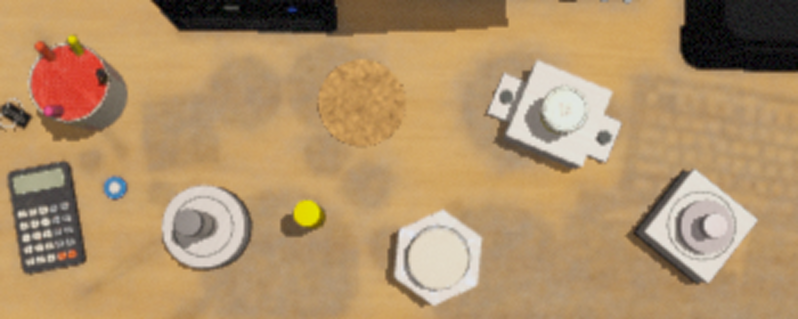

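Everything is well separated: the tube stands on the round stand (240,269), the tin on the hex (342,283), the pot on the eared block (397,219) and the plug on the square (459,268). The candidates that don't belong are the yellow tube at (285,264) and the far-left tin at (56,250). The close crop confirms these choices. Plan: pot→mat, tube→bore, pot→round, tin→mat, plug→hex, tin→square.

```bash
python3 - <<'E'
from h import *
import pickle
f=pickle.load(open("top0.pkl","rb")); W=np.load("W.npy")
hsv=cv2.cvtColor(f["color"],cv2.COLOR_RGB2HSV)
print("mat",onz(f,308.3,214.7,.004))
m=(W[...,2]>.03)&(W[...,2]<.6)&(W[...,1]>-.3)&(W[...,1]<.4)&(W[...,0]>.66)
Q=W[m]
for a in np.arange(-.3,.4,.1):
    s=Q[(Q[:,1]>a)&(Q[:,1]<a+.1)]; print(round(a,1), s[:,0].min().round(3) if len(s) else None, s[:,2].max().round(2) if len(s) else None)
E
python3 -m handwheel '[[0,0,0,0,0,-0.0214],[0,0,0,0,0,-0.0214],[0,0,0,0,0,-0.0214],[0,0,0,0,0,-0.0214],[0,0,0,0,0,-0.0214],[0,0,0,0,0,-0.0214],[0,0,0,0,0,-0.0214],[0,0,0,0,0,-0.0214]]' 0
python3 -m handwheel '[[0,0,0,0,0,-0.0212],[0.067,0.06,0,0,0,0],[0.067,0.06,0,0,0,0],[0.067,0.06,0,0,0,0],[0.067,0.06,0,0,0,0],[0.067,0.06,0,0,0,0],[0.067,0.06,0,0,0,0],[0.067,0.06,0,0,0,0]]'
```

```text
mat [0.6059948  0.15537817 0.004     ]
-0.3 0.66 0.59
-0.2 0.716 0.58
-0.1 0.715 0.43
0.0 0.719 0.43
0.1 0.679 0.4
0.2 0.676 0.4
0.3 0.677 0.4
time: 0.9
tool_pos: [0.1857, -0.4907, 0.2306]
eef_rot: [-3.141, -0.001, 1.443]
wrist_force: [0.5, 0.1, 0.4]
width: 0.0853
finger_force: 0.0
time: 1.7
tool_pos: [0.3544, -0.302, 0.2308]
eef_rot: [-3.141, -0.001, 1.571]
wrist_force: [0.1, -0.4, -0.5]
width: 0.0853
finger_force: 0.0
```

```bash
python3 -m handwheel '[[0.086,0.084,0,0,0,0],[0.086,0.084,0,0,0,0],[0.086,0.084,0,0,0,0],[0.086,0.084,0,0,0,0],[0.086,0.084,0,0,0,0],[0.086,0.084,0,0,0,0],[0.084,0.083,0,0,0,0],[0,0,0,0,0,0]]' 0
cat >> h.py <<'E'
from scipy.spatial.transform import Rotation as Ro
def wrist():
    s=r.state(); f=r.grab_frame("wrist")
    T=np.eye(4);T[:3,:3]=Ro.from_euler("xyz",s["eef_rot"]).as_matrix();T[:3,3]=s["tool_pos"]
    M=np.linalg.inv(T@np.array(f["mount"])); f["R"]=M[:3,:3]; f["t"]=M[:3,3]
    F=240/np.tan(np.radians(f["fovy"])/2)
    v,u=np.mgrid[:480,:640]; d=f["depth"].astype(float)
    P=np.stack([(u-f["cx"])/F*d,(v-f["cy"])/F*d,d],-1)
    W=(P-f["t"])@f["R"]; W[d==0]=9
    return s,f,W
E
python3 - <<'E'
from h import *
s,f,W=wrist(); save("pics/w1.png",f); print(f["mount"],f["fovy"])
m=(W[...,2]>.095)&(W[...,2]<.11)&(abs(W[...,0]-.589)<.05)&(abs(W[...,1]+.062)<.05)
q=W[m];print(len(q),(q.min(0)+q.max(0))/2,np.ptp(q,axis=0),np.median(q[:,2]))
m=(W[...,2]>.045)&(W[...,2]<.055)&(abs(W[...,0]-.589)<.1)&(abs(W[...,1]+.062)<.1)
q=W[m];print(len(q),cv2.minAreaRect((q[:,:2]*1000).astype(np.float32)),np.median(q[:,2]))
E
```

```text
time: 2.5
tool_pos: [0.591, -0.0589, 0.2284]
eef_rot: [-3.139, -0.003, 1.577]
wrist_force: [0.4, -0.8, -1.0]
width: 0.0853
finger_force: 0.0
[[-3.61525578e-04 -9.63073147e-01 -2.69239637e-01  6.87232832e-02]
 [ 9.99999873e-01 -4.42887531e-04  2.41448686e-04 -2.49642639e-04]
 [-3.51775623e-04 -2.69239515e-01  9.63073185e-01 -1.42663162e-01]
 [ 0.00000000e+00  0.00000000e+00  0.00000000e+00  1.00000000e+00]] 67.00864593260592
3260 [ 0.59071177 -0.06380906  0.10085831] [0.04982675 0.05003348 0.01164874] 0.10384930280756435
6209 ((593.06005859375, -65.29924011230469), (90.39297485351562, 90.15282440185547), 68.23721313476562) 0.05020135628035884
```

View pics/w1.png

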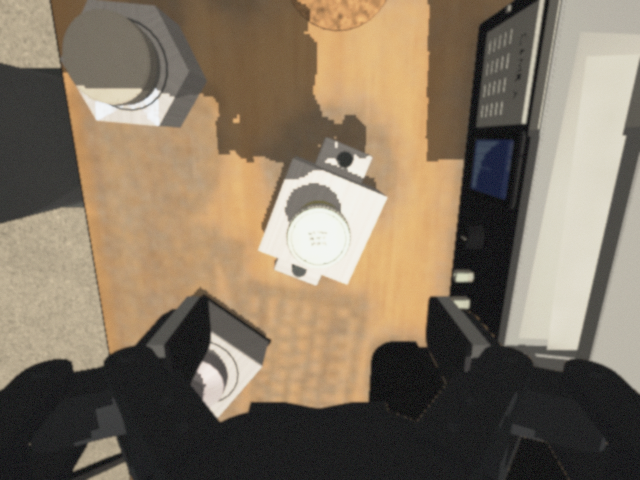

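The wrist view shows the pot cap at (318,237) on the eared block, with the cork mat at the top (345,10). Depth puts the pot at (0.590,-0.063). Descending.

```bash
python3 -m handwheel '[[-0.01,-0.001,0.055,0,0,0],[0,0,0.055,0,0,0],[0,0,0.055,0,0,0],[0,0,0.055,0,0,0],[0,0,0.055,0,0,0],[0,0,0.055,0,0,0],[0,0,0.051,0,0,0],[0,0,0,0,0,0]]' 0
python3 -m handwheel '[[0,0,0,0,0,0],[0,0,0,0,0,0],[0,0,0,0,0,0],[0,0,0,0,0,0],[0,0,0,0,0,0],[0,0,0,0,0,0],[0,0,0,0,0,0],[0,0,0,0,0,0]]' 255
```

```text
time: 3.35
tool_pos: [0.5843, -0.068, 0.075]
eef_rot: [-3.134, -0.001, 1.569]
wrist_force: [0.5, -0.4, -0.4]
width: 0.0853
finger_force: 0.0
time: 4.15
tool_pos: [0.5899, -0.068, 0.0815]
eef_rot: [3.137, 0.002, 1.571]
wrist_force: [-0.0, -0.1, 5.8]
width: 0.0489
finger_force: 62.5
```

```bash
python3 -m handwheel '[[0,0,-0.04,0,0,0],[0,0,-0.06,0,0,0],[0,0,-0.06,0,0,0],[0,0,-0.06,0,0,0],[0,0,-0.03,0,0,0],[0,0,0,0,0,0]]'
python3 - <<'E'
from h import *
for i in range(3): s,f,W=wrist(); print(s["tool_pos"],s["eef_rot"],s["wrist_force"],s["width"])
save("pics/w2.png",f)
m=(W[...,2]>.045)&(W[...,2]<.056)&(abs(W[...,0]-.589)<.1)&(abs(W[...,1]+.062)<.1)
q=W[m];print(len(q),cv2.minAreaRect((q[:,:2]*1000).astype(np.float32)),np.median(q[:,2]))
E
```

```text
time: 4.75
tool_pos: [0.5896, -0.0677, 0.1811]
eef_rot: [3.138, 0.001, 1.571]
wrist_force: [0.9, 0.9, -0.4]
width: 0.0489
finger_force: 62.1
[ 0.58955014 -0.06767574  0.18112286] [3.13759421e+00 8.90778183e-04 1.57081841e+00] [ 0.90289484  0.94115884 -0.37847868] 0.048913047190564315
[ 0.58871478 -0.06750349  0.17929331] [3.14036343e+00 2.47706529e-04 1.57076308e+00] [ 1.55860778  0.24127986 -2.0202248 ] 0.048294849920017854
[ 0.58797237 -0.06735033  0.17793934] [-3.14042637e+00 -2.76123450e-04  1.57073426e+00] [ 0.36264803  0.13964911 -1.04569691] 0.04861500576629305
8343 ((593.0621948242188, -65.25041198730469), (90.48658752441406, 90.18571472167969), 68.283447265625) 0.05012982726307553
```

View pics/w2.png

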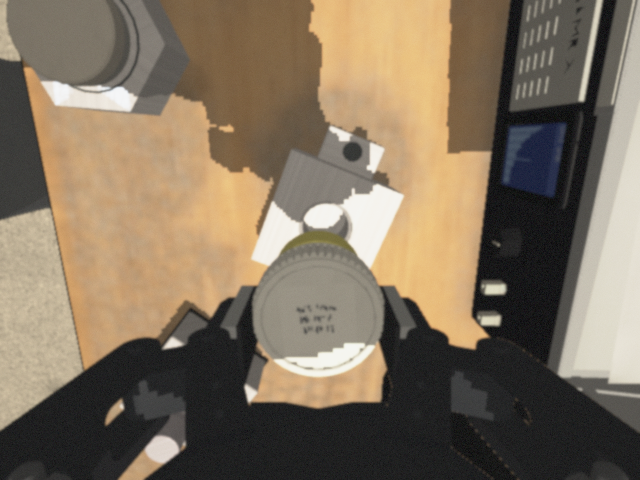

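The pot is held upright and centred between the fingers, its cap at (318,310). The bore is open behind it at (326,220). Carrying it to the mat.

```bash
python3 -m handwheel '[[0.06,0,0,0,0,0],[0.09,0,0,0,0,0],[0.09,0,0,0,0,0],[0.09,0,0,0,0,0],[0.09,0,0,0,0,0],[0.08,0,0,0,0,0],[0.046,0,0,0,0,0],[0,0,0,0,0,0]]'
python3 -m handwheel '[[0,0,0.04,0,0,0],[0,0,0.05,0,0,0],[0,0,0,0,0,0],[0,0,0,0,0,0],[0,0,0,0,0,0]]'
cat >> h.py <<'E'
def top(W,x,y,z0,z1,R=.045):
    m=(W[...,2]>z0)&(W[...,2]<z1)&(abs(W[...,0]-x)<R)&(abs(W[...,1]-y)<R)
    q=W[m]
    if len(q)<20: print("few",len(q)); return
    (c,rad)=cv2.minEnclosingCircle((q[:,:2]*1000).astype(np.float32))
    print(len(q),"mid",np.round((q.min(0)+q.max(0))/2,4),"ext",np.round(np.ptp(q,axis=0),4),"zmed",np.median(q[:,2]).round(4),"circ",np.round(c,1),round(rad,1))
E
python3 - <<'E'
from h import *
s,f,W=wrist(); p=s["tool_pos"]; print(p,s["eef_rot"])
top(W,p[0],p[1]+.005,p[2]+.015,p[2]+.035,.03)
E
```

```text
time: 5.7
tool_pos: [0.5868, 0.1535, 0.1765]
eef_rot: [-3.138, -0.0, 1.575]
wrist_force: [-0.1, 0.4, -0.9]
width: 0.0487
finger_force: 62.1
time: 6.2
tool_pos: [0.5886, 0.1504, 0.1435]
eef_rot: [3.141, 0.0, 1.57]
wrist_force: [0.0, 0.2, -0.5]
width: 0.0488
finger_force: 62.1
[0.58861882 0.15042291 0.14353584] [3.14090805e+00 1.05821259e-04 1.56998531e+00]
15114 mid [0.5886 0.1556 0.1685] ext [0.06   0.0499 0.02  ] zmed 0.1659 circ [588.6 156.9] 30.4
```

```bash
python3 -m handwheel '[[0,0,0.06,0,0,0],[0,0,0.07,0,0,0],[0,0,0.06,0,0,0],[0,0,0.04,0,0,0],[0,0,0.025,0,0,0],[0,0,0.0115,0,0,0],[0,0,0,0,0,0],[0,0,0,0,0,0]]'
python3 -m handwheel '[[0,0,0.001,0,0,0],[0,0,0.001,0,0,0],[0,0,0,0,0,0],[0,0,0,0,0,0]]'
```

```text
time: 7.05
tool_pos: [0.5893, 0.1511, 0.0377]
eef_rot: [3.139, -0.0, 1.571]
wrist_force: [-0.4, -0.6, -0.2]
width: 0.0488
finger_force: 62.2
time: 7.45
tool_pos: [0.5884, 0.151, 0.0357]
eef_rot: [3.141, -0.0, 1.571]
wrist_force: [-1.4, -0.0, 0.2]
width: 0.0489
finger_force: 62.2
```

```bash
python3 -m handwheel '[[0,0,0,0,0,0],[0,0,0,0,0,0],[0,0,0,0,0,0],[0,0,0,0,0,0],[0,0,0,0,0,0]]' 0
python3 -m handwheel '[[0,0,-0.03,0,0,0],[0,0,-0.07,0,0,0],[0,0,-0.09,0,0,0],[0,0,-0.1,0,0,0],[0,0,-0.1,0,0,0],[0,0,-0.09,0,0,0],[0,0,-0.03,0,0,0]]'
python3 -m handwheel '[[0.04,-0.03,0,0,0,0],[0.07,-0.053,0,0,0,0],[0.07,-0.053,0,0,0,0],[0.07,-0.053,0,0,0,0],[0.07,-0.053,0,0,0,0],[0.06,-0.046,0,0,0,0],[0.03,-0.02,0,0,0,0],[0,0,0,0,0,0]]'
python3 -m handwheel '[[0,0,0,0,0,0],[0,0,0,0,0,0]]'
python3 - <<'E'
from h import *
s,f,W=wrist(); p=s["tool_pos"]; print(p,s["eef_rot"])
top(W,.461,.319,.152,.17,.03); top(W,.461,.323,.045,.055,.055); top(W,.59,.155,.05,.065,.04)
save("pics/w3.png",f)
E
```

```text
time: 7.95
tool_pos: [0.5884, 0.1509, 0.0356]
eef_rot: [3.141, 0.0, 1.571]
wrist_force: [-0.1, -0.6, 0.4]
width: 0.0855
finger_force: 0.0
time: 8.65
tool_pos: [0.5902, 0.1513, 0.2462]
eef_rot: [3.132, -0.001, 1.571]
wrist_force: [0.4, -0.4, 0.1]
width: 0.0851
finger_force: 0.0
time: 9.45
tool_pos: [0.4632, 0.3163, 0.2382]
eef_rot: [-3.139, 0.001, 1.574]
wrist_force: [0.5, -0.1, -1.1]
width: 0.0857
finger_force: 0.0
time: 9.65
tool_pos: [0.4658, 0.3139, 0.239]
eef_rot: [-3.141, 0.001, 1.569]
wrist_force: [0.3, 0.2, -0.5]
width: 0.0851
finger_force: 0.0
[0.46579854 0.31391276 0.23902242] [-3.14130789e+00  8.77647055e-04  1.56914288e+00]
1467 mid [0.4619 0.3199 0.1571] ext [0.0272 0.0275 0.01  ] zmed 0.1601 circ [462.2 319.9] 14.0
5295 mid [0.4612 0.3251 0.0502] ext [0.0892 0.0836 0.0094] zmed 0.0501 circ [461.5 322.3] 44.9
879 mid [0.58   0.1539 0.0552] ext [0.0353 0.0459 0.0104] zmed 0.0579 circ [584.5 154.3] 24.9
```

View pics/w3.png

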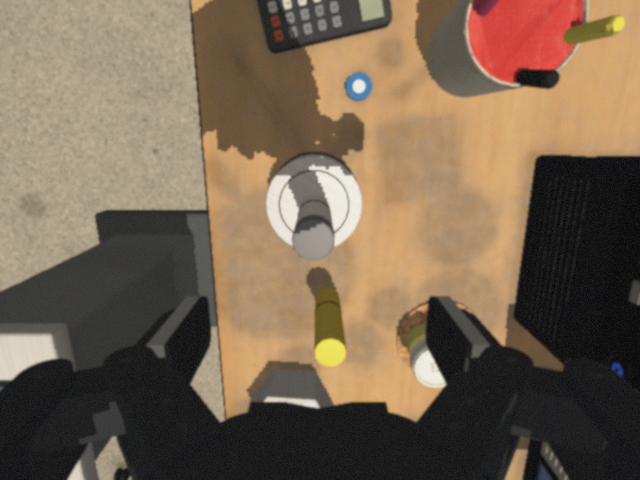

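The white tube's top is at (314,238) on the round stand. The pot stands on the mat at (432,365), and the yellow look-alike at (330,350) stays untouched.

```bash
python3 -m handwheel '[[0.015,-0.01,0,0,0,0],[0,0,0.04,0,0,0],[0,0,0.07,0,0,0],[0,0,0.07,0,0,0],[0,0,0.06,0,0,0],[0,0,0.045,0,0,0],[0,0,0.0225,0,0,0],[0,0,0,0,0,0]]' 0
python3 -m handwheel '[[0,0,0,0,0,0],[0,0,0,0,0,0],[0,0,0,0,0,0],[0,0,0,0,0,0],[0,0,0,0,0,0],[0,0,0,0,0,0],[0,0,0,0,0,0],[0,0,0,0,0,0]]' 255
python3 -m handwheel '[[0,0,0,0,0,0],[0,0,0,0,0,0],[0,0,0,0,0,0],[0,0,0,0,0,0]]'
```

```text
time: 10.5
tool_pos: [0.4603, 0.3203, 0.1149]
eef_rot: [-3.139, 0.001, 1.57]
wrist_force: [0.2, 0.0, -0.8]
width: 0.0853
finger_force: 0.0
time: 11.3
tool_pos: [0.462, 0.3214, 0.1178]
eef_rot: [3.139, -0.001, 1.571]
wrist_force: [0.2, 0.1, 4.9]
width: 0.0266
finger_force: 59.4
time: 11.7
tool_pos: [0.462, 0.3214, 0.1177]
eef_rot: [3.139, -0.001, 1.571]
wrist_force: [-0.0, -0.0, 5.5]
width: 0.0266
finger_force: 59.4
```

```bash
python3 -m handwheel '[[0,0,-0.03,0,0,0],[0,0,-0.07,0,0,0],[0,0,-0.08,0,0,0],[0,0,-0.07,0,0,0],[-0.04,0.013,0,0,0,0],[-0.08,0.027,0,0,0,0],[-0.09,0.03,0,0,0,0],[-0.1,0.034,0,0,0,0]]'
python3 -m handwheel '[[-0.1,0.034,0,0,0,0],[-0.1,0.034,0,0,0,0],[-0.1,0.034,0,0,0,0],[-0.1,0.034,0,0,0,0],[-0.1,0.034,0,0,0,0],[-0.09,0.03,0,0,0,0],[-0.067,0.023,0,0,0,0],[0,0,0,0,0,0]]'
python3 -m handwheel '[[0,0,0,0,0,0],[0,0,0,0,0,0],[0,0,0,0,0,0],[0,0,0,0,0,0]]'
python3 - <<'E'
from h import *
s,f,W=wrist(); p=s["tool_pos"]; print(p,s["eef_rot"],s["width"])
top(W,p[0],p[1],p[2]+.03,p[2]+.055,.012)
save("pics/w4.png",f)
m=(W[...,2]>.045)&(W[...,2]<.056)&(abs(W[...,0]-.589)<.1)&(abs(W[...,1]+.062)<.1)
q=W[m];print(len(q),cv2.minAreaRect((q[:,:2]*1000).astype(np.float32)),np.median(q[:,2]))
E
```

```text
time: 12.5
tool_pos: [0.5019, 0.1955, 0.2149]
eef_rot: [-3.139, 0.001, 1.572]
wrist_force: [1.6, 0.6, -0.8]
width: 0.0266
finger_force: 59.1
time: 13.3
tool_pos: [0.5914, -0.0702, 0.214]
eef_rot: [-3.138, 0.001, 1.565]
wrist_force: [-0.4, -0.1, -0.5]
width: 0.0266
finger_force: 59.2
time: 13.7
tool_pos: [0.5916, -0.0648, 0.2166]
eef_rot: [-3.142, -0.0, 1.572]
wrist_force: [-0.4, -0.5, 0.1]
width: 0.0269
finger_force: 59.2
[ 0.59161426 -0.06479824  0.21661956] [-3.14151216e+00 -1.16701516e-04  1.57226654e+00] 0.026888040867661382
5395 mid [ 0.5916 -0.0648  0.2538] ext [0.024  0.024  0.0142] zmed 0.2588 circ [591.4 -65.4] 14.0
7745 ((593.0391845703125, -65.25056457519531), (90.3520736694336, 90.26139068603516), 68.27111053466797) 0.050134171326413325
```

View pics/w4.png

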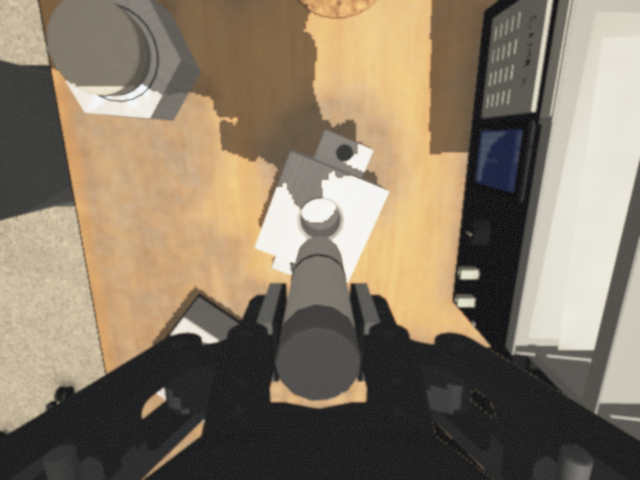

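The tube is held upright, its grey top at (318,360). The bore is open at (320,217). I'll check the lower end of the tube against the bore.

```bash
python3 - <<'E'
from h import *
s,f,W=wrist(); p=s["tool_pos"]; print(p)
for z in (.155,.165,.175,.185,.195,.255):
    m=(abs(W[...,2]-z)<.004)&(abs(W[...,0]-p[0])<.025)&(abs(W[...,1]-p[1])<.025); q=W[m]
    if len(q)>20: print(z,len(q),"xmid",((q[:,0].min()+q[:,0].max())/2).round(4),"ext",np.ptp(q[:,0]).round(4),"yc",(np.percentile(q[:,1],98)-.014).round(4))
m=(W[...,2]>.005)&(W[...,2]<.044)&(abs(W[...,0]-.593)<.022)&(abs(W[...,1]+.065)<.022); q=W[m]
print(len(q),q.min(0),q.max(0)); print(cv2.minEnclosingCircle((q[:,:2]*1000).astype(np.float32)))
for u,v in ((320,217),(300,217),(342,217),(320,198)): print(onz(f,u,v,.05).round(4))
E
```

```text
[ 0.59171131 -0.06490471  0.21670101]
0.155 152 xmid 0.5916 ext 0.0275 yc -0.0665
0.165 172 xmid 0.5916 ext 0.0275 yc -0.0666
0.175 203 xmid 0.5915 ext 0.0274 yc -0.0665
0.185 243 xmid 0.5918 ext 0.0279 yc -0.0661
0.195 279 xmid 0.5915 ext 0.0275 yc -0.0665
0.255 4443 xmid 0.5918 ext 0.0497 yc -0.0664
1206 [ 0.57509703 -0.08350139  0.00970486] [ 0.6109216  -0.05392552  0.04399698]
((593.0282592773438, -65.75399017333984), 18.01890754699707)
[ 0.5935 -0.0626  0.05  ]
[ 0.576  -0.0626  0.05  ]
[ 0.6126 -0.0626  0.05  ]
[ 0.5934 -0.0459  0.05  ]
```

```bash
python3 -m handwheel '[[0.002,0.0035,0.03,0,0,0],[0,0,0.06,0,0,0],[0,0,0.06,0,0,0],[0,0,0.05,0,0,0],[0,0,0.025,0,0,0],[0,0,0.01,0,0,0],[0,0,0,0,0,0],[0,0,0,0,0,0]]'
python3 -m handwheel '[[0,0,0.01,0,0,0],[0,0,0.01,0,0,0],[0,0,0.01,0,0,0],[0,0,0.01,0,0,0],[0,0,0,0,0,0]]'
python3 -m handwheel '[[0,0,0.016,0,0,0],[0,0,0.016,0,0,0],[0,0,0.016,0,0,0],[0,0,0.012,0,0,0],[0,0,0.004,0,0,0],[0,0,0,0,0,0],[0,0,0,0,0,0],[0,0,0,0,0,0]]'
```

```text
time: 14.6
tool_pos: [0.594, -0.0652, 0.1237]
eef_rot: [3.14, 0.0, 1.571]
wrist_force: [0.1, 0.1, -1.3]
width: 0.0265
finger_force: 59.2
time: 15.1
tool_pos: [0.5926, -0.0649, 0.1054]
eef_rot: [-3.14, -0.0, 1.571]
wrist_force: [0.2, -0.5, -1.0]
width: 0.0264
finger_force: 59.2
time: 15.9
tool_pos: [0.5936, -0.0651, 0.0813]
eef_rot: [3.141, 0.0, 1.571]
wrist_force: [-0.1, -0.1, -1.3]
width: 0.0266
finger_force: 59.1
```

```bash
python3 -m handwheel '[[0,0,0.003,0,0,0],[0,0,0,0,0,0],[0,0,0,0,0,0]]'
python3 -m handwheel '[[0,0,0,0,0,0],[0,0,0,0,0,0],[0,0,0,0,0,0],[0,0,0,0,0,0],[0,0,0,0,0,0]]' 0
python3 -m handwheel '[[0,0,-0.03,0,0,0],[0,0,-0.07,0,0,0],[0,0,-0.09,0,0,0],[0,0,-0.1,0,0,0],[0,0,-0.08,0,0,0],[0,0,-0.03,0,0,0],[0,0,0,0,0,0],[0,0,0,0,0,0]]'
python3 - <<'E'
from h import *
s,f,W=wrist(); p=s["tool_pos"]; print(p,s["eef_rot"],s["width"])
top(W,.593,-.065,.115,.13,.03)
E
python3 -m handwheel '[[0.05,-0.001,0,0,0,0],[0.09,-0.002,0,0,0,0],[0.1,-0.002,0,0,0,0],[0.1,-0.002,0,0,0,0],[0.09,-0.002,0,0,0,0],[0.08,-0.001,0,0,0,0],[0.04,0,0,0,0,0],[0,0,0,0,0,0]]'
python3 -m handwheel '[[0,0,0,0,0,0],[0,0,0,0,0,0]]'
python3 - <<'E'
from h import *
s,f,W=wrist(); p=s["tool_pos"]; print(p,s["eef_rot"],s["width"])
top(W,.589,.155,.054,.064,.035)
E
```

```text
time: 16.2
tool_pos: [0.5933, -0.0651, 0.0798]
eef_rot: [3.141, 0.0, 1.571]
wrist_force: [-0.4, -0.7, -1.8]
width: 0.027
finger_force: 59.3
time: 16.7
tool_pos: [0.5933, -0.0651, 0.0798]
eef_rot: [3.141, 0.0, 1.571]
wrist_force: [0.4, 0.8, 0.3]
width: 0.0856
finger_force: 0.0
time: 17.5
tool_pos: [0.5929, -0.065, 0.2384]
eef_rot: [-3.14, -0.0, 1.571]
wrist_force: [-0.7, -1.3, -0.2]
width: 0.0856
finger_force: 0.0
[ 0.59293136 -0.06500711  0.23839813] [-3.13993388e+00 -3.88429136e-04  1.57063411e+00] 0.0856373812245922
1070 mid [ 0.5934 -0.0662  0.1196] ext [0.027  0.0271 0.0087] zmed 0.122 circ [593.5 -66.6] 13.9
time: 18.35
tool_pos: [0.5882, 0.1566, 0.2374]
eef_rot: [-3.138, 0.001, 1.574]
wrist_force: [-0.2, -0.5, -0.3]
width: 0.0857
finger_force: 0.0
time: 18.55
tool_pos: [0.5893, 0.1534, 0.2392]
eef_rot: [-3.141, 0.001, 1.569]
wrist_force: [0.4, -1.2, 0.4]
width: 0.0851
finger_force: 0.0
[0.58931956 0.1533757  0.23916706] [-3.14065986e+00  8.58376623e-04  1.56890629e+00] 0.08512884895376001
2299 mid [0.5881 0.1551 0.0572] ext [0.0496 0.0505 0.0065] zmed 0.0579 circ [587.8 155. ] 25.5
```

```bash
python3 -m handwheel '[[0.003,0,0.03,0,0,0],[0,0,0.08,0,0,0],[0,0,0.1,0,0,0],[0,0,0.1,0,0,0],[0,0,0.1,0,0,0],[0,0,0.075,0,0,0],[0,0,0.03,0,0,0],[0,0,0,0,0,0]]' 0
python3 -m handwheel '[[0,0,0,0,0,0],[0,0,0,0,0,0],[0,0,0,0,0,0],[0,0,0,0,0,0],[0,0,0,0,0,0],[0,0,0,0,0,0],[0,0,0,0,0,0],[0,0,0,0,0,0]]' 255
python3 -m handwheel '[[0,0,-0.03,0,0,0],[0,0,-0.08,0,0,0],[0,0,-0.1,0,0,0],[0,0,-0.1,0,0,0],[0,0,-0.06,0,0,0],[0,0,-0.03,0,0,0],[0,0,0,0,0,0]]'
```

```text
time: 19.4
tool_pos: [0.5869, 0.1552, 0.0307]
eef_rot: [-3.136, 0.001, 1.57]
wrist_force: [0.1, 1.0, 0.8]
width: 0.0852
finger_force: 0.0
time: 20.2
tool_pos: [0.5917, 0.1565, 0.037]
eef_rot: [3.136, -0.001, 1.571]
wrist_force: [0.3, -0.0, 5.6]
width: 0.0483
finger_force: 62.8
time: 20.9
tool_pos: [0.5904, 0.1564, 0.1962]
eef_rot: [3.137, -0.001, 1.571]
wrist_force: [0.7, 0.1, -1.8]
width: 0.0486
finger_force: 62.1
```

```bash
python3 -m handwheel '[[0.04,-0.03,0,0,0,0],[0.07,-0.054,0,0,0,0],[0.08,-0.062,0,0,0,0],[0.08,-0.062,0,0,0,0],[0.07,-0.054,0,0,0,0],[0.055,-0.042,0,0,0,0],[0.024,-0.0185,0,0,0,0],[0,0,0,0,0,0]]'
python3 -m handwheel '[[0,0,0,0,0,0],[0,0,0,0,0,0],[0,0,0,0,0,0],[0,0,0,0,0,0]]'
python3 - <<'E'
from h import *
s,f,W=wrist(); p=s["tool_pos"]; print(p,s["eef_rot"],s["width"])
top(W,p[0],p[1],p[2]+.015,p[2]+.024,.03)
top(W,.461,.323,.045,.055,.055)
E
```

```text
time: 21.7
tool_pos: [0.458, 0.3246, 0.1918]
eef_rot: [-3.138, 0.002, 1.574]
wrist_force: [0.4, -1.0, -1.1]
width: 0.0484
finger_force: 62.2
time: 22.1
tool_pos: [0.461, 0.323, 0.1937]
eef_rot: [3.142, 0.0, 1.569]
wrist_force: [-0.8, 0.2, -1.0]
width: 0.0491
finger_force: 62.2
[0.46100212 0.32295969 0.19368604] [3.14151217e+00 1.11401230e-04 1.56901761e+00] 0.04908620709300151
13246 mid [0.461  0.3225 0.2132] ext [0.06   0.0501 0.009 ] zmed 0.2145 circ [461.  328.1] 30.7
7245 mid [0.4614 0.3295 0.0489] ext [0.0891 0.0755 0.0077] zmed 0.0501 circ [461.3 322.6] 44.8
```

```bash
python3 -m handwheel '[[0,0,0.04,0,0,0],[0,0,0.07,0,0,0],[0,0,0.07,0,0,0],[0,0,0.05,0,0,0],[0,0,0.03,0,0,0],[0,0,0.013,0,0,0],[0,0,0,0,0,0],[0,0,0,0,0,0]]'
python3 -m handwheel '[[0,0,0.002,0,0,0],[0,0,0.002,0,0,0],[0,0,0,0,0,0],[0,0,0,0,0,0]]'
python3 -m handwheel '[[0,0,0,0,0,0],[0,0,0,0,0,0],[0,0,0,0,0,0],[0,0,0,0,0,0],[0,0,0,0,0,0]]' 0
python3 -m handwheel '[[0,0,-0.03,0,0,0],[0,0,-0.07,0,0,0],[0,0,-0.09,0,0,0],[0,0,-0.09,0,0,0],[0,0,-0.08,0,0,0],[0,0,-0.03,0,0,0],[0,0,0,0,0,0],[0,0,0,0,0,0]]'
python3 - <<'E'
from h import *
s,f,W=wrist(); p=s["tool_pos"]; print(p,s["eef_rot"],s["width"])
top(W,.461,.323,.1,.11,.04)
E
```

```text
time: 22.95
tool_pos: [0.4613, 0.3242, 0.0859]
eef_rot: [3.139, -0.001, 1.571]
wrist_force: [-0.9, -0.3, -0.5]
width: 0.0491
finger_force: 62.3
time: 23.35
tool_pos: [0.4604, 0.3238, 0.0831]
eef_rot: [3.141, -0.0, 1.571]
wrist_force: [-0.3, 0.7, -0.9]
width: 0.0485
finger_force: 62.3
time: 23.85
tool_pos: [0.4604, 0.3238, 0.083]
eef_rot: [3.141, -0.0, 1.571]
wrist_force: [-0.1, 0.2, 0.3]
width: 0.085
finger_force: 0.0
time: 24.65
tool_pos: [0.46, 0.3236, 0.2378]
eef_rot: [-3.14, 0.001, 1.571]
wrist_force: [-0.6, -0.1, -0.3]
width: 0.0853
finger_force: 0.0
[0.46003788 0.32362129 0.23776669] [-3.14030291e+00  6.55801650e-04  1.57068432e+00] 0.08530572737385107
3035 mid [0.4599 0.3225 0.1034] ext [0.0494 0.05   0.0067] zmed 0.1039 circ [459.7 322.7] 25.3
```

Pot is placed. Next is the tin on the hex stand at about (.431,.068).

```bash
python3 -m handwheel '[[-0.05,-0.006,0,0,0,0],[-0.1,-0.012,0,0,0,0],[-0.11,-0.013,0,0,0,0],[-0.11,-0.013,0,0,0,0],[-0.11,-0.013,0,0,0,0],[-0.1,-0.012,0,0,0,0],[-0.06,-0.005,0,0,0,0],[0,0,0,0,0,0]]'
python3 -m handwheel '[[0,0,0,0,0,0],[0,0,0,0,0,0],[0,0,0,0,0,0]]'
python3 - <<'E'
from h import *
s,f,W=wrist(); p=s["tool_pos"]; print(p,s["eef_rot"],s["width"])
top(W,.431,.068,.068,.08,.045)
top(W,.431,.068,.045,.055,.06)
m=(abs(W[...,2]-.05)<.005)&(abs(W[...,0]-.431)<.06)&(abs(W[...,1]-.068)<.06); print(cv2.minAreaRect((W[m][:,:2]*1000).astype(np.float32)))
E
```

```text
time: 25.5
tool_pos: [0.4292, 0.0652, 0.2365]
eef_rot: [-3.137, 0.001, 1.566]
wrist_force: [0.3, -0.0, -0.7]
width: 0.0851
finger_force: 0.0
time: 25.8
tool_pos: [0.4305, 0.0687, 0.2383]
eef_rot: [-3.14, -0.0, 1.572]
wrist_force: [-0.4, 0.1, 0.4]
width: 0.0855
finger_force: 0.0
[0.43048407 0.06871214 0.23825569] [-3.14035624e+00 -2.69501798e-04  1.57241383e+00] 0.0855399098407914
4353 mid [0.4302 0.067  0.0722] ext [0.0648 0.0655 0.0081] zmed 0.0736 circ [430.2  67. ] 33.0
3536 mid [0.4323 0.0665 0.0489] ext [0.1027 0.0932 0.0077] zmed 0.0502 circ [432.3  66.7] 51.5
((432.6434326171875, 66.44146728515625), (102.6797866821289, 90.18373107910156), 55.27956008911133)
```

```bash
python3 -m handwheel '[[-0.004,0,0.04,0,0,0],[0,0,0.09,0,0,0],[0,0,0.1,0,0,0],[0,0,0.1,0,0,0],[0,0,0.08,0,0,0],[0,0,0.045,0,0,0],[0,0,0.02,0,0,0],[0,0,0,0,0,0]]' 0
python3 -m handwheel '[[0,0,0,0,0,0],[0,0,0,0,0,0],[0,0,0,0,0,0],[0,0,0,0,0,0],[0,0,0,0,0,0],[0,0,0,0,0,0],[0,0,0,0,0,0],[0,0,0,0,0,0]]' 255
python3 -m handwheel '[[0,0,-0.02,0,0,0],[0,0,-0.05,0,0,0],[0,0,-0.08,0,0,0],[0,0,-0.08,0,0,0],[0,0,-0.05,0,0,0],[0,0,-0.02,0,0,0],[0,0,0,0,0,0]]'
python3 - <<'E'
from h import *
s,f,W=wrist(); p=s["tool_pos"]; print(p,s["eef_rot"],s["width"])
top(W,p[0],p[1],p[2]+.01,p[2]+.035,.036)
E
```

```text
time: 26.65
tool_pos: [0.4297, 0.0667, 0.0478]
eef_rot: [-3.139, -0.0, 1.572]
wrist_force: [0.2, -0.1, 0.3]
width: 0.0852
finger_force: 0.0
time: 27.45
tool_pos: [0.4325, 0.0664, 0.0516]
eef_rot: [3.137, -0.0, 1.571]
wrist_force: [-1.5, 0.8, 5.8]
width: 0.0617
finger_force: 63.6
time: 28.15
tool_pos: [0.4318, 0.0661, 0.1706]
eef_rot: [3.138, 0.0, 1.571]
wrist_force: [1.0, -1.1, -1.1]
width: 0.0617
finger_force: 65.3
[0.43181314 0.06612221 0.17061198] [3.13813092e+00 2.78151488e-05 1.57060936e+00] 0.061674865160309074
24304 mid [0.4318 0.0668 0.1931] ext [0.072  0.0667 0.025 ] zmed 0.1925 circ [431.8  70.1] 36.8
```

```bash
python3 -m handwheel '[[0.018,0.032,0,0,0,0],[0.035,0.062,0,0,0,0],[0.045,0.08,0,0,0,0],[0.045,0.08,0,0,0,0],[0.04,0.071,0,0,0,0],[0.028,0.05,0,0,0,0],[0.0115,0.02,0,0,0,0],[0,0,0,0,0,0]]'
python3 -m handwheel '[[0,0,0,0,0,0],[0,0,0,0,0,0],[0,0,0,0,0,0],[0,0,0,0,0,0]]'
python3 - <<'E'
from h import *
s,f,W=wrist(); p=s["tool_pos"]; print(p,s["eef_rot"],s["width"],s["finger_force"])
m=(W[...,2]>p[2]+.017)&(W[...,2]<p[2]+.027)&(abs(W[...,0]-p[0])<.025)&(abs(W[...,1]-p[1])<.03);q=W[m]
c=np.linalg.lstsq(np.c_[q[:,:2]-p[:2],np.ones(len(q))],q[:,2],rcond=None)[0];print(len(q),c)
top(W,p[0],p[1],p[2]+.017,p[2]+.027,.038)
E
```

```text
time: 29.0
tool_pos: [0.5882, 0.1553, 0.1666]
eef_rot: [-3.138, 0.001, 1.571]
wrist_force: [-0.7, -1.7, -1.3]
width: 0.062
finger_force: 65.4
time: 29.4
tool_pos: [0.5883, 0.1548, 0.1694]
eef_rot: [3.141, -0.0, 1.57]
wrist_force: [-0.2, 0.3, -0.3]
width: 0.0616
finger_force: 65.4
[0.58828841 0.15482076 0.16941333] [ 3.14112593e+00 -2.79806142e-05  1.57030967e+00] 0.06159355374938119 65.36337943340186
18318 [-0.00287994 -0.00277284  0.19126031]
22594 mid [0.588  0.1557 0.1914] ext [0.0752 0.0663 0.01  ] zmed 0.1913 circ [588.  160.4] 38.0
```

```bash
python3 -m handwheel '[[0,0,0.04,0,0,0],[0,0,0.09,0,0,0],[0,0,0.1,0,0,0],[0,0,0.08,0,0,0],[0,0,0.05,0,0,0],[0,0,0.03,0,0,0],[0,0,0.012,0,0,0],[0,0,0,0,0,0]]'
python3 -m handwheel '[[0,0,0,0,0,0],[0,0,0.002,0,0,0],[0,0,0.002,0,0,0],[0,0,0,0,0,0],[0,0,0,0,0,0]]'
python3 -m handwheel '[[0,0,0,0,0,0],[0,0,0,0,0,0],[0,0,0,0,0,0],[0,0,0,0,0,0],[0,0,0,0,0,0]]' 0
python3 -m handwheel '[[0,0,-0.03,0,0,0],[0,0,-0.08,0,0,0],[0,0,-0.1,0,0,0],[0,0,-0.11,0,0,0],[0,0,-0.11,0,0,0],[0,0,-0.1,0,0,0],[0,0,-0.04,0,0,0],[0,0,0,0,0,0]]'
```

```text
time: 30.25
tool_pos: [0.5888, 0.1551, 0.0083]
eef_rot: [3.141, -0.0, 1.571]
wrist_force: [0.3, 0.7, -0.2]
width: 0.0619
finger_force: 65.4
time: 30.75
tool_pos: [0.5889, 0.1552, 0.0068]
eef_rot: [3.141, -0.0, 1.571]
wrist_force: [-0.9, 0.3, -1.2]
width: 0.0619
finger_force: 65.4
time: 31.25
tool_pos: [0.5887, 0.1551, 0.0066]
eef_rot: [3.141, -0.0, 1.571]
wrist_force: [0.9, 0.1, 0.2]
width: 0.0855
finger_force: 0.0
time: 32.05
tool_pos: [0.5907, 0.1555, 0.2402]
eef_rot: [3.132, -0.001, 1.571]
wrist_force: [-0.3, -0.2, 0.9]
width: 0.0857
finger_force: 0.0
```

```bash
python3 -m handwheel '[[-0.04,-0.012,0,0,0,0],[-0.08,-0.025,0,0,0,0],[-0.1,-0.032,0,0,0,0],[-0.1,-0.032,0,0,0,0],[-0.1,-0.032,0,0,0,0],[-0.1,-0.032,0,0,0,0],[-0.1,-0.032,0,0,0,0],[-0.1,-0.032,0,0,0,0]]'
python3 -m handwheel '[[-0.1,-0.032,0,0,0,0],[-0.08,-0.025,0,0,0,0],[-0.042,-0.0115,0,0,0,0],[0,0,0,0,0,0],[0,0,0,0,0,0],[0,0,0,0,0,0]]'
python3 - <<'E'
from h import *
s,f,W=wrist(); p=s["tool_pos"]; print(p,s["eef_rot"],s["width"])
top(W,.47,-.221,.097,.107,.03); top(W,.47,-.221,.062,.072,.04)
m=(abs(W[...,2]-.05)<.005)&(abs(W[...,0]-.471)<.07)&(abs(W[...,1]+.22)<.07); print(cv2.minAreaRect((W[m][:,:2]*1000).astype(np.float32)))
save("pics/w5.png",f)
E
```

```text
time: 32.85
tool_pos: [0.4944, -0.1345, 0.2319]
eef_rot: [-3.137, -0.001, 1.57]
wrist_force: [0.4, 0.8, -0.2]
width: 0.0851
finger_force: 0.0
time: 33.45
tool_pos: [0.4691, -0.2207, 0.2335]
eef_rot: [-3.14, -0.001, 1.571]
wrist_force: [0.4, 0.5, -0.3]
width: 0.0856
finger_force: 0.0
[ 0.46913692 -0.2206785   0.23349601] [-3.13997737e+00 -1.44741923e-03  1.57137937e+00] 0.08559322639638466
848 mid [ 0.4705 -0.2231  0.1006] ext [0.0252 0.0263 0.0071] zmed 0.1021 circ [ 470.2 -223.1] 13.1
2317 mid [ 0.4701 -0.223   0.0671] ext [0.0571 0.0575 0.0098] zmed 0.0694 circ [ 470.4 -223.2] 29.0
((471.8460998535156, -221.990234375), (90.16104125976562, 90.28035736083984), 51.86994171142578)
```

View pics/w5.png

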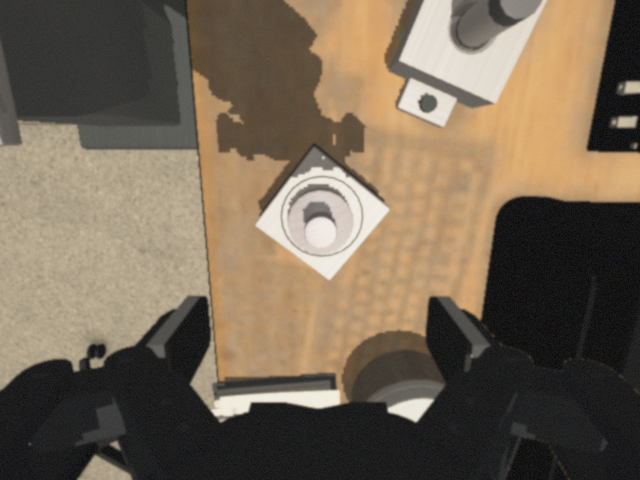

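The plug's knob is at (320,232) on the square stand. The tube stands seated in the block at the top (490,20).

```bash
python3 -m handwheel '[[-0.006,0.003,0.04,0,0,0],[0,0,0.09,0,0,0],[0,0,0.1,0,0,0],[0,0,0.08,0,0,0],[0,0,0.05,0,0,0],[0,0,0.028,0,0,0],[0,0,0.01,0,0,0],[0,0,0,0,0,0]]' 0
python3 -m handwheel '[[0,0,0,0,0,0],[0,0,0,0,0,0],[0,0,0,0,0,0],[0,0,0,0,0,0],[0,0,0,0,0,0],[0,0,0,0,0,0],[0,0,0,0,0,0],[0,0,0,0,0,0]]' 255
python3 -m handwheel '[[0,0,-0.02,0,0,0],[0,0,-0.05,0,0,0],[0,0,-0.08,0,0,0],[0,0,-0.08,0,0,0],[0,0,-0.05,0,0,0],[0,0,-0.02,0,0,0],[0,0,0,0,0,0],[0,0,0,0,0,0]]'
python3 - <<'E'
from h import *
s,f,W=wrist(); p=s["tool_pos"]; print(p,s["eef_rot"],s["width"],s["finger_force"])
top(W,p[0],p[1],p[2]+.02,p[2]+.035,.02); top(W,p[0],p[1],p[2]-.02,p[2]+.002,.035)
E
```

```text
time: 34.3
tool_pos: [0.4712, -0.2237, 0.0756]
eef_rot: [3.141, 0.0, 1.572]
wrist_force: [-0.0, 0.3, 0.7]
width: 0.0854
finger_force: 0.0
time: 35.1
tool_pos: [0.4711, -0.2245, 0.0762]
eef_rot: [3.141, 0.001, 1.571]
wrist_force: [-2.4, 0.1, 5.8]
width: 0.0238
finger_force: 59.3
time: 35.9
tool_pos: [0.4702, -0.2235, 0.1935]
eef_rot: [-3.139, -0.002, 1.571]
wrist_force: [-0.1, 0.5, -3.4]
width: 0.0239
finger_force: 59.3
[ 0.4701572  -0.22354991  0.19345584] [-3.13908658e+00 -1.73797507e-03  1.57069820e+00] 0.023916203135024024 59.279932680074126
4990 mid [ 0.4707 -0.222   0.221 ] ext [0.0389 0.0263 0.015 ] zmed 0.2193 circ [ 470.2 -218.6] 20.1
5858 mid [ 0.4697 -0.2086  0.1845] ext [0.0568 0.0314 0.0219] zmed 0.1866 circ [ 469.7 -220.7] 28.6
```

```bash
python3 -m handwheel '[[0.04,-0.005,0,0,0,0],[0.08,-0.01,0,0,0,0],[0.1,-0.013,0,0,0,0],[0.1,-0.013,0,0,0,0],[0.1,-0.013,0,0,0,0],[0.1,-0.013,0,0,0,0],[0.1,-0.013,0,0,0,0],[0.07,-0.009,0,0,0,0]]'
python3 -m handwheel '[[0.0325,-0.005,0,0,0,0],[0,0,0,0,0,0],[0,0,0,0,0,0],[0,0,0,0,0,0],[0,0,0,0,0,0]]'
python3 - <<'E'
from h import *
s,f,W=wrist(); p=s["tool_pos"]; print(p,s["eef_rot"],s["width"],s["finger_force"])
top(W,p[0],p[1],p[2]+.02,p[2]+.03,.02); top(W,p[0],p[1],p[2]-.02,p[2]-.003,.035)
m=(abs(W[...,2]-.05)<.005)&(abs(W[...,0]-.431)<.06)&(abs(W[...,1]-.068)<.06); print(cv2.minAreaRect((W[m][:,:2]*1000).astype(np.float32)))
E
```

```text
time: 36.75
tool_pos: [0.4332, 0.055, 0.1941]
eef_rot: [-3.139, -0.002, 1.573]
wrist_force: [0.4, -0.2, -3.2]
width: 0.0242
finger_force: 59.3
time: 37.25
tool_pos: [0.4334, 0.064, 0.1951]
eef_rot: [-3.141, 0.0, 1.569]
wrist_force: [-0.5, 0.1, -3.8]
width: 0.0238
finger_force: 59.3
[0.43340211 0.06400337 0.19513032] [-3.14129727e+00  2.83696301e-04  1.56884823e+00] 0.023824557174815617 59.27981244865805
4516 mid [0.4339 0.0657 0.2201] ext [0.0389 0.0266 0.01  ] zmed 0.2209 circ [433.5  68.7] 20.2
5821 mid [0.4333 0.0788 0.1836] ext [0.0572 0.0314 0.0169] zmed 0.1883 circ [433.2  66.3] 28.7
((432.1860656738281, 79.92194366455078), (103.22486114501953, 66.57172393798828), 0.15128456056118011)
```

```bash
python3 -m handwheel '[[0.002,-0.002,0.04,0,0,0],[0,0,0.07,0,0,0],[0,0,0.08,0,0,0],[0,0,0.06,0,0,0],[0,0,0.032,0,0,0],[0,0,0.012,0,0,0],[0,0,0,0,0,0],[0,0,0,0,0,0]]'
python3 -m handwheel '[[0,0,0.002,0,0,0],[0,0,0.002,0,0,0],[0,0,0,0,0,0],[0,0,0,0,0,0]]'
python3 -m handwheel '[[0,0,0,0,0,0],[0,0,0,0,0,0],[0,0,0,0,0,0],[0,0,0,0,0,0],[0,0,0,0,0,0]]' 0
python3 -m handwheel '[[0,0,-0.03,0,0,0],[0,0,-0.08,0,0,0],[0,0,-0.1,0,0,0],[0,0,-0.1,0,0,0],[0,0,-0.06,0,0,0],[0,0,-0.03,0,0,0],[0,0,0,0,0,0],[0,0,0,0,0,0]]'
python3 - <<'E'
from h import *
s,f,W=wrist(); p=s["tool_pos"]; print(p,s["eef_rot"],s["width"])
top(W,.4325,.067,.097,.107,.03); top(W,.4325,.067,.062,.072,.04)
E
```

```text
time: 38.1
tool_pos: [0.4339, 0.0656, 0.0792]
eef_rot: [3.139, 0.0, 1.57]
wrist_force: [0.4, 0.2, -3.2]
width: 0.0239
finger_force: 59.3
time: 38.5
tool_pos: [0.4326, 0.0658, 0.0763]
eef_rot: [3.141, -0.0, 1.571]
wrist_force: [-0.3, -0.1, -2.3]
width: 0.0241
finger_force: 59.3
time: 39.0
tool_pos: [0.4327, 0.0658, 0.0764]
eef_rot: [3.141, 0.0, 1.571]
wrist_force: [-0.0, 0.4, -0.6]
width: 0.0856
finger_force: 0.0
time: 39.8
tool_pos: [0.4321, 0.0658, 0.2352]
eef_rot: [-3.14, -0.0, 1.571]
wrist_force: [-0.7, -0.8, -0.3]
width: 0.0855
finger_force: 0.0
[0.43213133 0.06577548 0.23519269] [-3.14021167e+00 -3.67458635e-05  1.57070356e+00] 0.08545853444759324
839 mid [0.4319 0.0674 0.1007] ext [0.0252 0.0251 0.0073] zmed 0.1021 circ [432.1  67.1] 12.9
2333 mid [0.4323 0.0669 0.067 ] ext [0.057  0.0577 0.0099] zmed 0.0694 circ [432.   67.1] 29.0
```

Plug is centred. Now the tin on the mat, at about (.588,.155).

```bash
python3 -m handwheel '[[0.02,0.035,0,0,0,0],[0.035,0.062,0,0,0,0],[0.045,0.08,0,0,0,0],[0.045,0.08,0,0,0,0],[0.04,0.07,0,0,0,0],[0.028,0.045,0,0,0,0],[0.011,0.018,0,0,0,0],[0,0,0,0,0,0]]'
python3 -m handwheel '[[0,0,0,0,0,0],[0,0,0,0,0,0],[0,0,0,0,0,0]]'
python3 - <<'E'
from h import *
s,f,W=wrist(); p=s["tool_pos"]; print(p,s["eef_rot"],s["width"])
top(W,.588,.155,.022,.034,.045)
E
```

```text
time: 40.65
tool_pos: [0.588, 0.1555, 0.2336]
eef_rot: [-3.137, 0.001, 1.571]
wrist_force: [0.2, -0.1, -0.2]
width: 0.0857
finger_force: 0.0
time: 40.95
tool_pos: [0.5879, 0.1548, 0.2366]
eef_rot: [3.141, 0.0, 1.57]
wrist_force: [0.5, 0.1, 0.2]
width: 0.0856
finger_force: 0.0
[0.58790393 0.15484442 0.23664838] [3.14121134e+00 4.04748185e-05 1.57014344e+00] 0.08562161003530627
3411 mid [0.5882 0.1557 0.0263] ext [0.0651 0.0652 0.008 ] zmed 0.0276 circ [588.2 155.7] 32.9
```

```bash
python3 -m handwheel '[[0.002,0,0.06,0,0,0],[0,0,0.11,0,0,0],[0,0,0.12,0,0,0],[0,0,0.11,0,0,0],[0,0,0.09,0,0,0],[0,0,0.055,0,0,0],[0,0,0.025,0,0,0],[0,0,0.007,0,0,0]]' 0
python3 -m handwheel '[[0,0,0,0,0,0],[0,0,0,0,0,0],[0,0,0,0,0,0],[0,0,0,0,0,0],[0,0,0,0,0,0],[0,0,0,0,0,0],[0,0,0,0,0,0],[0,0,0,0,0,0]]' 255
python3 -m handwheel '[[0,0,-0.02,0,0,0],[0,0,-0.06,0,0,0],[0,0,-0.1,0,0,0],[0,0,-0.11,0,0,0],[0,0,-0.1,0,0,0],[0,0,-0.06,0,0,0],[0,0,-0.02,0,0,0],[0,0,0,0,0,0]]'
```

```text
time: 41.8
tool_pos: [0.5875, 0.1558, 0.0043]
eef_rot: [-3.14, 0.0, 1.57]
wrist_force: [0.5, -0.3, 0.5]
width: 0.0857
finger_force: 0.0
time: 42.6
tool_pos: [0.5908, 0.1565, 0.0085]
eef_rot: [3.136, -0.001, 1.571]
wrist_force: [-1.1, -0.7, 5.1]
width: 0.0613
finger_force: 64.5
time: 43.4
tool_pos: [0.5894, 0.1563, 0.1949]
eef_rot: [3.139, -0.0, 1.571]
wrist_force: [1.3, 0.3, -0.9]
width: 0.0616
finger_force: 65.3
```

```bash
python3 -m handwheel '[[-0.04,-0.012,0,0,0,0],[-0.08,-0.025,0,0,0,0],[-0.1,-0.031,0,0,0,0],[-0.1,-0.031,0,0,0,0],[-0.1,-0.031,0,0,0,0],[-0.1,-0.031,0,0,0,0],[-0.1,-0.031,0,0,0,0],[-0.1,-0.031,0,0,0,0]]'
python3 -m handwheel '[[-0.1,-0.031,0,0,0,0],[-0.08,-0.025,0,0,0,0],[-0.045,-0.0135,0,0,0,0],[0,0,0,0,0,0],[0,0,0,0,0,0],[0,0,0,0,0,0],[0,0,0,0,0,0]]'
python3 - <<'E'
from h import *
s,f,W=wrist(); p=s["tool_pos"]; print(p,s["eef_rot"],s["width"])
top(W,p[0],p[1],p[2]+.017,p[2]+.027,.038)
E
```

```text
time: 44.2
tool_pos: [0.4964, -0.1334, 0.1903]
eef_rot: [-3.137, -0.001, 1.57]
wrist_force: [-0.4, -0.4, -0.5]
width: 0.0613
finger_force: 65.3
time: 44.9
tool_pos: [0.4714, -0.2208, 0.1927]
eef_rot: [-3.141, -0.001, 1.572]
wrist_force: [0.1, 0.1, 0.1]
width: 0.0619
finger_force: 65.3
[ 0.47137645 -0.22079014  0.1927272 ] [-3.14073444e+00 -7.61590501e-04  1.57213925e+00] 0.0619066671175308
21623 mid [ 0.471  -0.2209  0.2147] ext [0.075  0.0661 0.01  ] zmed 0.2118 circ [ 471.  -216.1] 38.1
```

```bash
python3 -m handwheel '[[-0.002,0.002,0.04,0,0,0],[0,0,0.08,0,0,0],[0,0,0.09,0,0,0],[0,0,0.07,0,0,0],[0,0,0.042,0,0,0],[0,0,0.019,0,0,0],[0,0,0,0,0,0],[0,0,0,0,0,0]]'
python3 -m handwheel '[[0,0,0.002,0,0,0],[0,0,0.002,0,0,0],[0,0,0,0,0,0],[0,0,0,0,0,0]]'
python3 -m handwheel '[[0,0,0,0,0,0],[0,0,0,0,0,0],[0,0,0,0,0,0],[0,0,0,0,0,0],[0,0,0,0,0,0]]' 0
python3 -m handwheel '[[0,0,-0.03,0,0,0],[0,0,-0.08,0,0,0],[0,0,-0.1,0,0,0],[0,0,-0.1,0,0,0],[0,0,-0.1,0,0,0],[0,0,-0.06,0,0,0],[0,0,-0.02,0,0,0],[0,0,0,0,0,0]]'
python3 -m handwheel '[[0,0,0,0,0,0],[0,0,0,0,0,0],[0,0,0,0,0,0]]'
python3 - <<'E'
from h import *
s,f,W=wrist(); p=s["tool_pos"]; print(p,s["width"])
top(W,.471,-.222,.068,.08,.045)
f=r.grab_frame("top"); save("pics/top1.png",f)
f=r.grab_frame("side"); save("pics/side1.png",f)
E
```

```text
time: 45.75
tool_pos: [0.4731, -0.2228, 0.0579]
eef_rot: [3.14, 0.001, 1.571]
wrist_force: [-0.1, -0.8, 0.5]
width: 0.0616
finger_force: 65.6
time: 46.15
tool_pos: [0.4724, -0.2228, 0.0555]
eef_rot: [3.141, 0.0, 1.571]
wrist_force: [0.0, 0.7, -0.3]
width: 0.0614
finger_force: 65.6
time: 46.65
tool_pos: [0.4723, -0.2227, 0.0554]
eef_rot: [3.141, 0.0, 1.571]
wrist_force: [0.1, 0.4, 0.2]
width: 0.0856
finger_force: 0.0
time: 47.45
tool_pos: [0.473, -0.2231, 0.2532]
eef_rot: [3.139, 0.002, 1.571]
wrist_force: [-0.2, -0.1, -0.1]
width: 0.0854
finger_force: 0.0
time: 47.75
tool_pos: [0.4715, -0.2222, 0.2493]
eef_rot: [-3.138, -0.002, 1.571]
wrist_force: [0.5, -0.2, 0.2]
width: 0.0853
finger_force: 0.0
[ 0.47145587 -0.22215447  0.24929762] 0.08529065039735101
4093 mid [ 0.4718 -0.223   0.072 ] ext [0.065  0.0653 0.0079] zmed 0.0737 circ [ 471.8 -223.3] 32.9
```

View pics/side1.png

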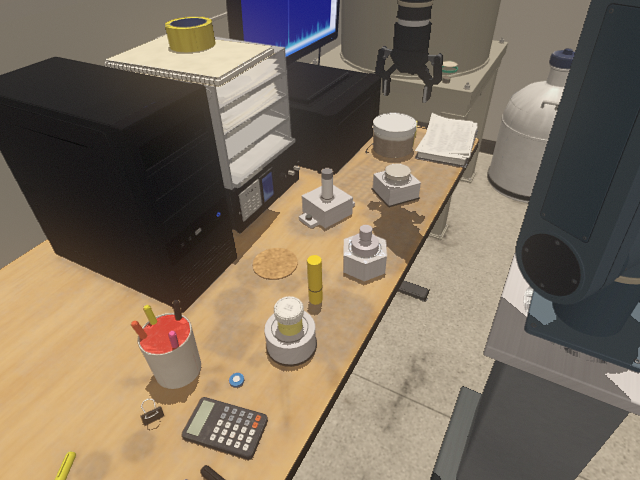

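The side view shows every part home: pot on round (290,318), tin on square (397,175), plug on hex (366,240), tube in the bore (327,185). The cup is upright at (170,350), and the gripper is clear and empty.

```bash
python3 -c "
from workcell import r
print(r.hand_in())"
```

```text
the job is handed in; nothing more can be done
None
```

I handed the job in at about 48 s; no verdict came back, but my last measurements put the pot, tin, plug and tube each within about 2 mm of the middle of its own holder and at resting height, and the final side picture shows the cup upright and the gripper clear.

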